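# Fit the ballast block onto the support stand

### The arm

A 6-joint arm with a two-finger parallel gripper is mounted at the origin on a cart in front of the work surface, level with it; the furniture and walls round the work are solid. World frame = base frame: x ahead of the robot, y to its left, z up, the work surface at z = 0. Lengths are in m, angles in degrees, forces in N, time in s.
With the tool pointing down it reaches from about 0.3 to 0.875 m from the base axis. Payload 6.4 kg.
Tool frame: the origin (TCP) lies at the very end of the fingers, on their centre line; the grasp point (between the pads) lies 19 mm behind it (bot.tcp_to_grasp is the distance from the TCP to the grasp point, in m); y points along the fingers, z is the direction in which the jaws open and shut, and the axes are right-handed (so a half turn about y gives the same grasp; the last joint's range is limited). The gripper opens to 85 mm and grips with 20 to 120 N. Pads are 22 mm wide; open, the fingers measure 114 mm over their backs; the gripper's body (76 mm by 85 mm) begins 54 mm behind the grasp point. The pads swing forward as they close: fully open they stand 13 mm farther back than shut.
Start: joints at [63.868, 10.359, 92.074, -0, 77.567, -11.82], TCP at [0.142, 0.557, 0.231] pointing down, gripper open.
Joint ranges: [-171.53, 171.53], [-51.25, 118.39], [17.06, 147.69], [-65.23, 245.23], [0, 150.52], [-178.68, 178.68]. Speed limits (degrees/s): [147.25, 147.25, 172.46, 180, 180, 180].

### API

Orientations are given as a 3x3 rotation matrix whose columns are the frame's x, y, z axes.
In Python, from station import bot gives the robot as it stands. The module is installed in compiled form; this text tells all that it offers.
- The arm moves only by the tool send_rows, never from a script. Its argument "plan" is a list that holds one entry, the list of rows, each a list of 6 numbers: the shift along the tool's x, y, z in cm, then the turn, a rotation vector about the tool's x, y, z in degrees. In form: [[[x, y, z, wx, wy, wz], ...]]. A call has 1 to 5 rows; each row shifts and turns the commanded pose from where the row before left it, along the tool's axes as they then stand; what a row does not reach is not made up. A row lasts 1/10 s, in which the tool goes at most 50 mm and 8.59 degrees, less where a joint would pass 70% of its speed; a pose out of reach is approached as far as the arm can. A call with a gripper value outside its range is refused whole. "gripper" is the gripper command: -1 is shut, 1 is fully open, values between are in proportion, set as the call begins (left out, the last holds). The fingers move at their own pace and stop on an object; "grip_force" is the grip in N (left out, the last holds). Time passes only in rows, so rows that do not move let the fingers close. It gives the time, the measured TCP pose, the force and the opening at its end, in the units of the state.
- bot.sense(): the state, without advancing time (a new reading comes with each control period).
- bot.snapshot(name): name is "scene" or "top"; returns the picture (480x640x3 uint8, red, green, blue); there is no depth.
- bot.get_calibration(name): a dict with "K" (3x3 intrinsics, pixels), "cam_to_world" (4x4, takes a point from camera to world coordinates). Camera axes: x right, y down, z forward; pixel columns grow to the right and rows downward; lengths in m; the calibration is good to about 2 mm. A picture is of the moment at which its call begins. get_calibration takes no time and is no camera call.
- bot.hand_in(): hands the job in, once; it reports no verdict.
The state is a dict: "clock": time; "joints": joint angles; "dq": joint speeds; "joint_efforts": joint torques, N m; "tool_pos": TCP position; "orientation": TCP orientation; "force": force on the tool from outside, world axes, zero at the start; "ft_torque": the same for the moment, N m; "grip_width": finger opening in m.
Only numpy, scipy, OpenCV 4.12 (cv2) and the standard library are available. Lean on these libraries where they do the work, as an engineer would, in place of code of your own. Each camera call takes 0.05 s, during which the arm holds its last target. There are 200 camera calls.

### The job

The small support stand needs its ballast. Tip the grey block, which stands on end, over onto its red pad so that it lies flat on the worktop; then pick it up, thread its hole over the stand's rod and lower it gently and level, without letting it drop, until the pad lies fully down on the blue base, with the block lying along the base rather than across it or sticking out behind. Let go of it and leave the timer, vial and beaker where they are.

Things in the scene. Friction and masses are not known exactly. Their poses are not given: they have to be found in the camera images.
- stand: Fixed stand: blue base plate 160 x 80 mm, 14 mm thick, with a vertical steel rod 16 mm in diameter; its domed tip is 166 mm above the worktop. Origin: on the worktop under the rod's axis. -x points along the base to its tail: the base reaches 125 mm to the -x side of the rod, 35 mm to the +x side, 40 mm either way in y.
- rod_foot (a point): On the rod's axis, level with the top of the blue base (14 mm above the worktop). Same axes as the stand.
- rod_tip (a point): On the rod's axis, at the top of its domed tip (166 mm above the worktop).
- stand_tail (a point): Point on top of the blue base, on its centre line, 115 mm from the rod's axis towards the tail: the block's plain end belongs above it.
- block: Loose grey block 140 x 50 x 30 mm, 0.4 kg, at first standing on its plain end. One broad face is a rigid red pad, the other bare grey; a through hole 24 mm in diameter joins them, its axis 115 mm from the plain end, midway across the width. Origin: centre of the plain end. Axes: z along the length to the drilled end (up at first), y across the width, x along the hole from pad face to bare face.
- bore_pad (a point): Centre of the hole's mouth in the red pad face (block frame: x -15 mm, z 115 mm). Axes as the block's.
- bore_bare (a point): Centre of the hole's mouth in the bare grey face (block frame: x +15 mm, z 115 mm). Axes as the block's. Pushed on this face about 85 mm up, the standing block tips over once leaned about 17 degrees and falls flat on its pad, x pointing up.
- plain_end (a point): Centre of the block's plain (undrilled) end face, which is the block's origin. The centre of mass is about 50 mm from this end, so the block is best gripped across its 50 mm width near here, clear of the rod.
- timer: Bystander: white square timer lying on its back, 68 x 68 mm, 21 mm high; origin at the centre of its underside.
- vial: Bystander: clear vial with a black screw cap, 27 mm in diameter, 68 mm tall; origin at the centre of its underside.
- beaker: Bystander: empty clear beaker, 55 mm in diameter, 71 mm tall; origin at the centre of its underside. Left of it stands a fixed black computer tower about 0.4 m tall (x 0.48 to 0.87 m, y 0.05 to 0.30 m); on the right the work is bounded by a tall cabinet (y below -0.40 m): come in over the worktop between them.
Mind the look-alikes: they are no part of the job. There is more than one size of the block; the one meant has the size given above.

How it is judged:
By the outcome, as a careful person would: the job done as asked, in the order asked, and still so for the second after the job is handed in, with the robot touching nothing.
It also fails if it takes over 64 s, if anything falls off the work surface, if the arm or the gripper's body presses on something with over 40 N, if the wrist force passes 120 N, or if a joint passes its speed limit or range.

## Working session

There is one attempt and no reset: what is moved stays moved. The work goes in short steps, Python scripts to look and compute and a tool call to move; the robot and the scene stay as the last step left them, time stands still between calls to the robot, and variables do not carry over. Pictures are saved under pics/ and viewed, about 8 in all and at most 12, crops included, and the job is handed in when it is done.

Besides the shell and the picture viewer there is one more tool, called after "Request:" as name(argument=value, ...) on one line, values as JSON. send_rows: Moves the arm, as the interface text tells. Its arguments: {"type":"object","properties":{"plan":{"type":"array"},"gripper":{"type":"number"},"grip_force":{"type":"number"}},"required":["plan"]}

```bash
mkdir -p pics; python3 - <<'E'
from station import bot
import cv2,numpy as np
for n in("scene","top"):
    cv2.imwrite(f"pics/{n}0.png",bot.snapshot(n)[...,::-1])
    c=bot.get_calibration(n); print(n,np.round(c["K"],1).tolist(),np.round(c["cam_to_world"],3).tolist())
s=bot.sense(); print({k:np.round(v,3).tolist() for k,v in s.items()}, bot.tcp_to_grasp)
E
```

```text
scene [[594.6, 0.0, 317.3], [0.0, 594.6, 247.3], [0.0, 0.0, 1.0]] [[-0.678, -0.51, 0.53, 0.036], [-0.735, 0.465, -0.493, 0.381], [0.005, -0.724, -0.69, 0.876], [0.0, 0.0, 0.0, 1.0]]
top [[515.5, 0.0, 327.0], [0.0, 515.5, 240.8], [0.0, 0.0, 1.0]] [[-0.007, -0.992, 0.129, 0.482], [-1.0, 0.005, -0.018, -0.128], [0.017, -0.129, -0.991, 0.965], [0.0, 0.0, 0.0, 1.0]]
{'clock': 0.1, 'joints': [63.867, 10.396, 92.125, 0.001, 77.568, -11.821], 'dq': [0.033, -0.035, -0.081, -0.026, 0.038, 0.007], 'joint_efforts': [-0.001, -44.589, -35.223, -0.0, 0.004, -0.0], 'tool_pos': [0.142, 0.557, 0.231], 'orientation': [[0.969, -0.001, 0.247], [-0.247, -0.001, 0.969], [-0.0, -1.0, -0.002]], 'force': [-0.026, 0.291, -0.601], 'ft_torque': [-0.009, 0.033, -0.017], 'grip_width': 0.085} 0.0187
```

View pics/scene0.png

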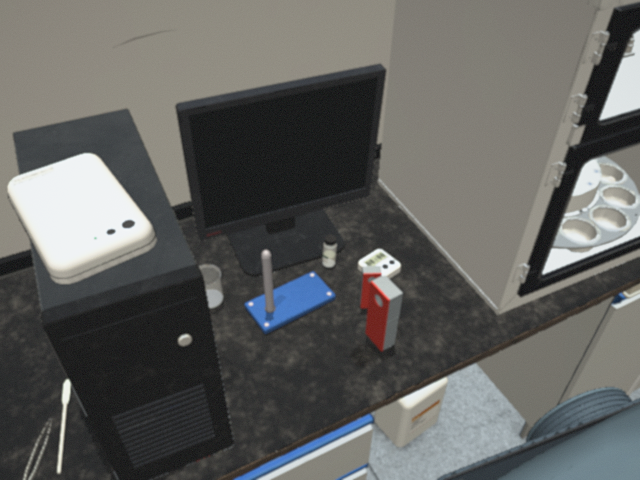

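View pics/top0.png

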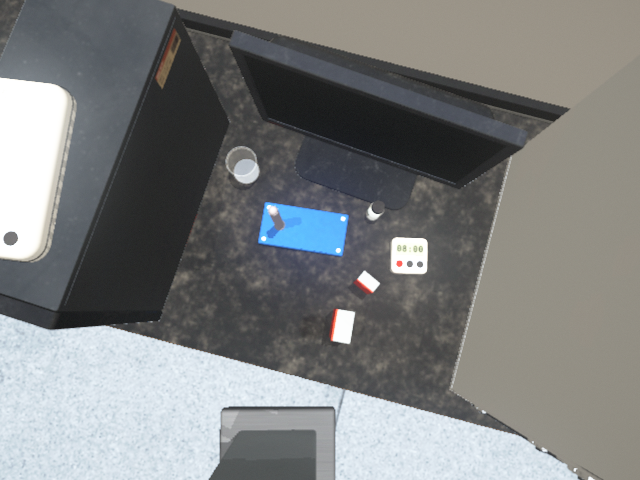

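The scene view shows the front standing block at about (384,315), its red pad facing left, with a smaller look-alike behind it at (370,288). The blue base is at (290,300) and the rod tip at (266,253). In the top view the block is at (343,326) with red on its +y side, the base at (303,229) and the rod tip at (272,210). I'll enlarge the area to measure it.

```bash
python3 - <<'E'
import cv2,numpy as np
t=cv2.imread("pics/top0.png")[180:360,230:440]; s=cv2.imread("pics/scene0.png")[230:360,230:420]
a=cv2.resize(t,None,fx=3.8,fy=3.8,interpolation=cv2.INTER_CUBIC)[:600]
cv2.imwrite("pics/topc.png",a[:, :800])
b=cv2.resize(s,None,fx=4.2,fy=4.2,interpolation=cv2.INTER_CUBIC); cv2.imwrite("pics/scenec.png",b)
E
```

```text
(no output)
```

View pics/topc.png

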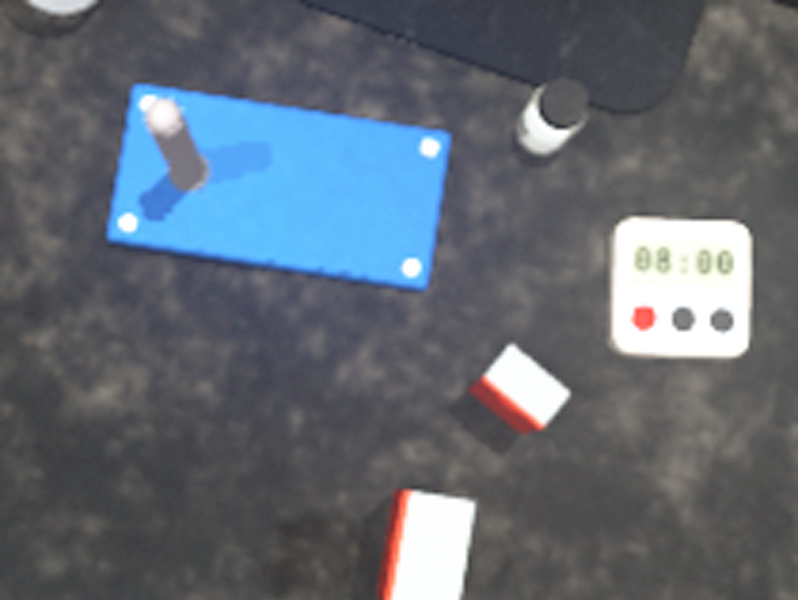

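View pics/scenec.png

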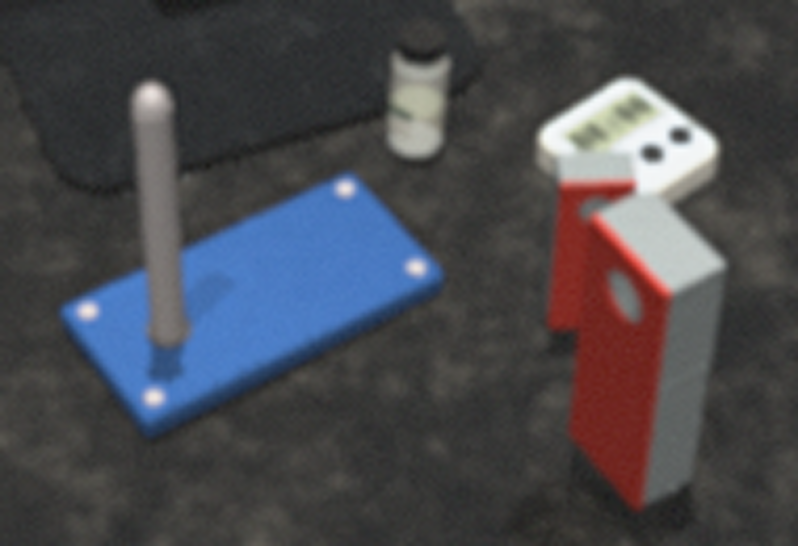

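```bash
cat >h.py <<'E'
import numpy as np
from station import bot
from scipy.optimize import least_squares
from scipy.spatial.transform import Rotation as R
def proj(n,P):
    c=bot.get_calibration(n);T=np.linalg.inv(c["cam_to_world"]);p=(T[:3,:3]@np.atleast_2d(P).T).T+T[:3,3]
    q=p@np.array(c["K"]).T; return q[:,:2]/q[:,2:]
def ray(n,px,z):
    c=bot.get_calibration(n);T=np.array(c["cam_to_world"]);d=T[:3,:3]@np.linalg.inv(c["K"])@[px[0],px[1],1]
    return T[:3,3]+d*(z-T[2,3])/d[2]
def fit(obs,x0):  # obs: list (cam, local xyz, px); pose x,y,yaw(deg)
    def f(v):
        r=R.from_euler('z',v[2],degrees=True).as_matrix()
        return np.concatenate([(proj(n,r@np.array(l)+[v[0],v[1],0])[0]-px) for n,l,px in obs])
    s=least_squares(f,x0,x_scale=[.01,.01,1]); return s.x,s.fun.reshape(-1,2)
E
python3 - <<'E'
from h import *
T=lambda x,y:(x/3.8+230,y/3.8+180)
S=lambda x,y:(x/4.2+230,y/4.2+230)
# stand: tail towards image right (-y). +x_stand ~ world +y
z=.014
for px in [(133,84),(451,131),(429,290),(108,240)]: print(ray("top",T(*px),z).round(4))
o=[("top",(.035,-.04,z),T(133,84)) ]
# stand x ~ +y world => stand y ~ -x world: top-left img (far,+y): y=-.04
o=[("top",(.035,-.04,z),T(133,84)),("top",(-.125,-.04,z),T(451,131)),("top",(-.125,.04,z),T(429,288)),("top",(.035,.04,z),T(108,240)),
("top",(0,0,.166),T(162,108)),("scene",(.035,-.04,z),S(65,310)),("scene",(-.125,-.04,z),S(350,175)),("scene",(-.125,.04,z),S(441,272)),("scene",(.035,.04,z),S(152,427))]
v,r=fit(o,[.5,-.05,90]);print("stand",v.round(4),r.round(1).tolist())
print("tip pred scene",proj("scene",[v[0],v[1],.166]), S(152,85))
# block: pad faces +y => block x ~ -y world (yaw -90), block y ~ +x world
o=[("top",(-.015,.025,.14),T(407,490)),("top",(.015,.025,.14),T(476,497)),
("scene",(-.015,.025,.14),S(595,213)),("scene",(-.015,-.025,.14),S(668,297)),("scene",(.015,-.025,.14),S(725,263)),("scene",(.015,.025,.14),S(650,193)),
("scene",(-.015,.025,0),S(573,440)),("scene",(-.015,-.025,0),S(640,508)),("scene",(.015,-.025,0),S(693,487))]
v,r=fit(o,[.35,-.2,-90]);print("block",v.round(4),r.round(1).tolist())
print(proj("top",[[.5,-.2,0]]))
E
```

```text
[ 0.6792 -0.0294  0.014 ]
[ 0.655  -0.1862  0.014 ]
[ 0.5763 -0.1745  0.014 ]
[ 0.6017 -0.0179  0.014 ]
stand [ 6.34800e-01 -5.67000e-02  8.13456e+01] [[-0.7, -0.2], [0.0, -0.3], [-0.1, 0.4], [-1.0, 0.6], [-0.4, 1.7], [-1.2, -1.0], [0.4, -2.1], [1.7, -0.7], [-0.7, -1.4]]
tip pred scene [[266.40277823 250.62655167]] (266.1904761904762, 250.23809523809524)
block [   0.4519   -0.1666 -100.6087] [[-1.1, 0.4], [-0.6, 1.9], [-0.6, 0.5], [-0.2, -0.6], [0.7, 0.3], [0.5, -1.5], [-0.5, -2.0], [-0.4, 0.5], [0.2, -1.5]]
[[356.68395363 297.72483247]]
```

The two-camera fits hold up, with residuals of about 1–2 px. The rod is at (0.635,-0.057) with the stand yawed 81.3°. The block is at (0.452,-0.167) with yaw -100.6°. I'll plan the approach around the tower to the block's bare (-y) side.

```bash
cat >>h.py <<'E'
def Rd(yaw): # tool down, jaw axis z at yaw deg
    z=np.array([np.cos(np.radians(yaw)),np.sin(np.radians(yaw)),0]);y=np.array([0,0,-1.]);return np.column_stack([np.cross(y,z),y,z])
def rows(wps,start=None):  # list of (pos,yaw)
    s=bot.sense(); p,o=(np.array(s["tool_pos"]),np.array(s["orientation"])) if start is None else (np.array(start[0]),Rd(start[1]))
    for q,yaw in wps:
        o2=Rd(yaw); d=o.T@(np.array(q)-p)*100; w=R.from_matrix(o.T@o2).as_rotvec(degrees=True)
        print([round(float(a),1) for a in [*d,*w]]); p,o=np.array(q),o2
E
python3 - <<'E'
from h import *
N=20; w=[]
for i in range(1,N+1):
    t=i/N; a=75.7+t*(-27.7-75.7); r=np.interp(-a,[-75.7,-45,-5,27.7],[.575,.38,.38,.497])
    w.append(((r*np.cos(np.radians(a)),r*np.sin(np.radians(a)),.231),75.7+t*(-10.6-75.7)))
rows(w)
print("lookalike",ray("top",(367,282),.1))
E
```

```text
[4.9, -0.0, -3.5, 0.1, 4.3, -0.0]
[4.5, 0.0, -3.6, 0.0, 4.3, 0.0]
[4.2, 0.0, -3.6, 0.0, 4.3, 0.0]
[3.8, 0.0, -3.6, 0.0, 4.3, 0.0]
[3.5, 0.0, -3.7, 0.0, 4.3, 0.0]
[3.2, 0.0, -3.5, 0.0, 4.3, 0.0]
[3.4, 0.0, -0.5, 0.0, 4.3, 0.0]
[3.4, 0.0, -0.5, 0.0, 4.3, 0.0]
[3.4, 0.0, -0.6, 0.0, 4.3, 0.0]
[3.4, 0.0, -0.6, 0.0, 4.3, 0.0]
[3.4, 0.0, -0.7, 0.0, 4.3, 0.0]
[3.4, 0.0, -0.7, 0.0, 4.3, 0.0]
[3.3, 0.0, -0.8, 0.0, 4.3, 0.0]
[3.5, 0.0, -0.2, 0.0, 4.3, 0.0]
[3.9, 0.0, 0.9, 0.0, 4.3, 0.0]
[4.1, 0.0, 0.8, 0.0, 4.3, 0.0]
[4.3, 0.0, 0.7, 0.0, 4.3, 0.0]
[4.4, 0.0, 0.6, 0.0, 4.3, 0.0]
[4.6, 0.0, 0.5, 0.0, 4.3, 0.0]
[4.8, 0.0, 0.3, 0.0, 4.3, 0.0]
lookalike [ 0.52418814 -0.21027145  0.1       ]
```

Request:
send_rows(plan=[[[4,0,-2.9,0,4.3,0],[4,0,-2.9,0,4.3,0],[4,0,-2.9,0,4.3,0],[3.8,0,-3.2,0,4.3,0],[3.5,0,-3.5,0,4.3,0]]], gripper=-1)

```text
clock: 0.6
tool_pos: [0.2594, 0.3409, 0.231]
orientation: [[0.809, 0.0, 0.588], [-0.588, -0.0, 0.809], [0.0, -1.0, -0.0]]
force: [0.9, -0.4, -0.3]
grip_width: 0.0122
```

Request:
send_rows(plan=[[[3.4,0,-3.4,0,4.3,0],[3.4,0,-1.5,0,4.3,0],[3.4,0,-0.5,0,4.3,0],[3.4,0,-0.6,0,4.3,0],[3.4,0,-0.6,0,4.3,0]]])

```text
clock: 1.1
tool_pos: [0.3375, 0.1729, 0.2312]
orientation: [[0.537, 0.0, 0.843], [-0.843, 0.0, 0.537], [0.0, -1.0, 0.0]]
force: [0.7, 0.7, -0.8]
grip_width: 0.0001
```

Request:
send_rows(plan=[[[3.4,0,-0.7,0,4.3,0],[3.4,0,-0.7,0,4.3,0],[3.4,0,-0.8,0,4.3,0],[3.4,0,-0.2,0,4.3,0],[3.8,0,0.5,0,4.3,0]]])

```text
clock: 1.6
tool_pos: [0.3903, 0.0051, 0.2311]
orientation: [[0.191, -0.0, 0.982], [-0.982, 0.0, 0.191], [-0.0, -1.0, -0.0]]
force: [1.1, 0.4, -0.7]
grip_width: 0.0003
```

Request:
send_rows(plan=[[[4.1,0,0.8,0,4.3,0],[4.3,0,0.7,0,4.3,0],[4.4,0,0.6,0,4.3,0],[4.6,0,0.5,0,4.3,0],[4.6,0,0.3,0,4.3,0]]])

```text
clock: 2.1
tool_pos: [0.4283, -0.2119, 0.231]
orientation: [[-0.182, -0.0, 0.983], [-0.983, 0.0, -0.182], [-0.0, -1.0, -0.0]]
force: [1.3, -0.1, -0.3]
grip_width: -0.0001
```

Request:
send_rows(plan=[[[0,0,0,0,0,0],[0,0,0,0,0,0]]])

```text
clock: 2.3
tool_pos: [0.4278, -0.2106, 0.2306]
orientation: [[-0.181, -0.001, 0.983], [-0.983, 0.001, -0.181], [-0.001, -1.0, -0.001]]
force: [0.3, -0.5, 0.1]
grip_width: 0.0002
```

```bash
python3 - <<'E'
from h import *
rows([((.439,-.234,.231),-10.6),((.439,-.234,.085),-10.6),((.448,-.185,.085),-10.6)])
print(bot.sense()["joints"])
E
```

```text
[2.1, -0.0, 1.5, 0.1, 0.2, -0.1]
[0.0, 14.6, 0.0, 0.0, 0.0, 0.0]
[-5.0, 0.0, -0.0, 0.0, 0.0, 0.0]
[-4.05237776e+01 -2.41312777e+00  1.05725204e+02  1.85099190e-02
  7.67861301e+01 -3.01043492e+01]
```

Request:
send_rows(plan=[[[2.1,0,1.5,0,0.2,0],[0,4,0,0,0,0],[0,4,0,0,0,0],[0,4,0,0,0,0],[0,2.6,0,0,0,0]]])

```text
clock: 2.8
tool_pos: [0.4382, -0.2303, 0.0825]
orientation: [[-0.18, -0.003, 0.984], [-0.984, 0.003, -0.18], [-0.002, -1.0, -0.003]]
force: [0.6, 0.0, 1.0]
grip_width: 0.0003
```

Request:
send_rows(plan=[[[-1,0,0,0,0,0],[-1,0,0,0,0,0],[-1,0,0,0,0,0],[-0.5,0,0,0,0,0],[0,0,0,0,0,0]]])

```text
clock: 3.3
tool_pos: [0.4467, -0.1984, 0.0867]
orientation: [[-0.181, 0.002, 0.984], [-0.984, -0.001, -0.181], [0.001, -1.0, 0.002]]
force: [-0.1, 0.2, -0.2]
grip_width: -0.0001
```

```bash
python3 - <<'E'
from h import *
import cv2
im=[bot.snapshot(n)[...,::-1] for n in("scene","top")]
a=np.hstack([cv2.resize(im[0][220:380,230:430],None,fx=2,fy=2),cv2.resize(im[1][180:360,230:430],None,fx=2,fy=2)[:320]])
cv2.imwrite("pics/pre.png",a)
E
```

```text
(no output)
```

View pics/pre.png

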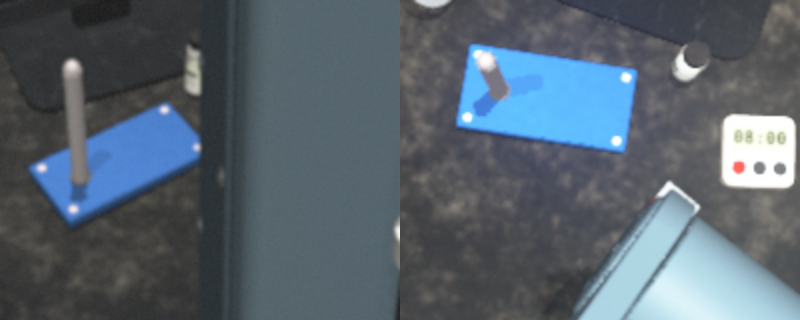

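Request:
send_rows(plan=[[[-0.4,0,0,0,0,0],[-0.4,0,0,0,0,0],[-0.4,0,0,0,0,0],[-0.4,0,0,0,0,0],[0,0,0,0,0,0]]])

```text
clock: 3.9
tool_pos: [0.4486, -0.1828, 0.0852]
orientation: [[-0.182, -0.0, 0.983], [-0.983, 0.0, -0.182], [-0.0, -1.0, -0.0]]
force: [-0.2, -0.8, 0.1]
grip_width: -0.0002
```

Request:
send_rows(plan=[[[-0.3,0,0,0,0,0],[-0.3,0,0,0,0,0],[-0.3,0,0,0,0,0],[-0.3,0,0,0,0,0],[-0.3,0,0,0,0,0]]])

```text
clock: 4.4
tool_pos: [0.4514, -0.1682, 0.0853]
orientation: [[-0.182, -0.0, 0.983], [-0.983, 0.0, -0.182], [-0.0, -1.0, -0.0]]
force: [0.1, -0.5, 0.1]
grip_width: -0.0002
```

Request:
send_rows(plan=[[[-0.3,0,0,0,0,0],[-0.3,0,0,0,0,0],[-0.3,0,0,0,0,0],[-0.3,0,0,0,0,0],[-0.3,0,0,0,0,0]]])

```text
clock: 4.9
tool_pos: [0.4542, -0.1535, 0.0853]
orientation: [[-0.182, 0.0, 0.983], [-0.983, -0.0, -0.182], [0.0, -1.0, 0.0]]
force: [0.0, 0.1, 0.2]
grip_width: -0.0002
```

Request:
send_rows(plan=[[[-0.3,0,0,0,0,0],[-0.3,0,0,0,0,0],[0,0,0,0,0,0],[0,0,0,0,0,0],[0,0,0,0,0,0]]])

```text
clock: 5.4
tool_pos: [0.4552, -0.148, 0.0853]
orientation: [[-0.183, -0.0, 0.983], [-0.983, -0.0, -0.183], [0.0, -1.0, -0.0]]
force: [-0.1, -0.7, -1.0]
grip_width: -0.0001
```

Request:
send_rows(plan=[[[0,-3,0,0,0,0],[0,-4,0,0,0,0],[0,-4,0,0,0,0],[0,-4,0,0,0,0],[0,0,0,0,0,0]]], gripper=1)

```text
clock: 5.9
tool_pos: [0.4582, -0.1499, 0.2416]
orientation: [[-0.183, 0.01, 0.983], [-0.983, -0.006, -0.182], [0.004, -1.0, 0.01]]
force: [0.0, 0.1, 0.4]
grip_width: 0.0725
```

```bash
python3 - <<'E'
from h import *
import cv2
im=[bot.snapshot(n)[...,::-1] for n in("scene","top")]
cv2.imwrite("pics/s1.png",im[0]);cv2.imwrite("pics/t1.png",im[1])
a=np.hstack([cv2.resize(im[0][220:420,200:400],None,fx=2,fy=2),cv2.resize(im[1][180:380,230:430],None,fx=2,fy=2)])
cv2.imwrite("pics/fall.png",a)
E
```

```text
(no output)
```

View pics/fall.png

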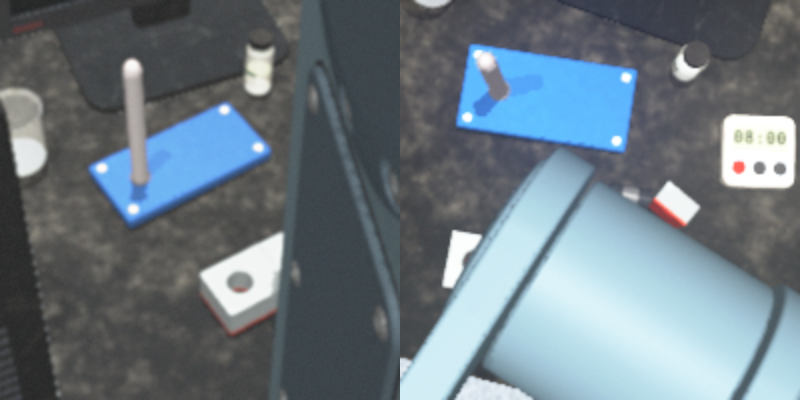

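The block fell with its pad down. The scene crop shows the hole at about (240,282). The arm hides the rest, so I'll back off for a full look.

Request:
send_rows(plan=[[[0,0,-3,0,0,0],[0,0,-3,0,0,0],[0,0,-3,0,0,0],[0,0,-3,0,0,0],[0,0,-2,0,0,0]]])

```text
clock: 6.5
tool_pos: [0.3153, -0.1211, 0.2332]
orientation: [[-0.183, -0.003, 0.983], [-0.983, 0.003, -0.183], [-0.002, -1.0, -0.004]]
force: [0.1, 0.1, 0.5]
grip_width: 0.0852
```

```bash
python3 - <<'E'
from h import *
import cv2
im=[bot.snapshot(n)[...,::-1] for n in("scene","top")]
cv2.imwrite("pics/s2.png",im[0]);cv2.imwrite("pics/t2.png",im[1])
a=np.hstack([cv2.resize(im[0][260:400,280:380],None,fx=4,fy=4,interpolation=2),cv2.resize(im[1][260:400,240:340],None,fx=4,fy=4,interpolation=2)])
cv2.imwrite("pics/flat.png",a)
E
```

```text
(no output)
```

View pics/flat.png

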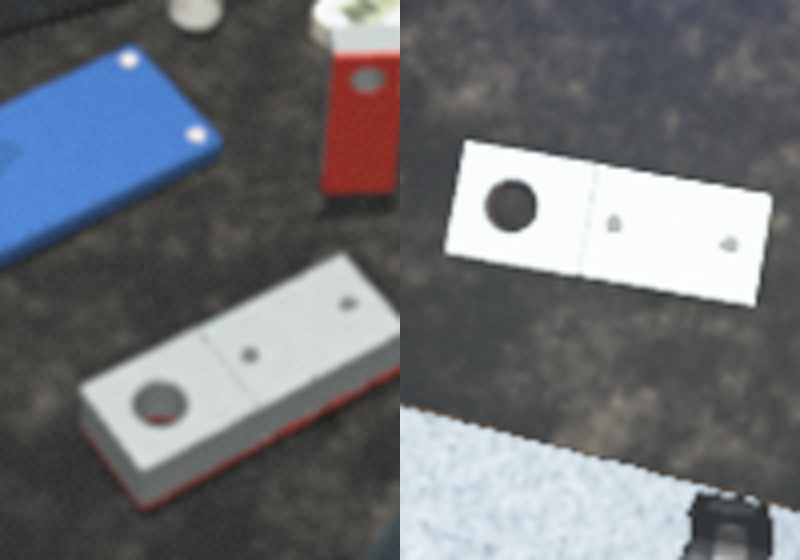

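The block lies flat on its pad. In the top crop its corners are at (465,140), (772,196), (755,305) and (445,254), with the hole at (511,206).

```bash
python3 - <<'E'
from h import *
T=lambda x,y:((x-400)/4+240,y/4+260); S=lambda x,y:(x/4+280,y/4+260); z=.03
o=[("top",(.14,-.025,z),T(465,140)),("top",(0,-.025,z),T(772,196)),("top",(0,.025,z),T(755,305)),("top",(.14,.025,z),T(445,254)),("top",(.115,0,z),T(511,206))]
o2=[("scene",(.14,-.025,z),S(80,388)),("scene",(.14,.025,z),S(143,472)),("scene",(0,-.025,z),S(345,254)),("scene",(.14,.025,0),S(143,508)),("scene",(.115,0,z),S(160,402))]
for oo in(o,o2,o+o2):
    v,r=fit(oo,[.455,-.15,80]); d=np.array([np.cos(np.radians(v[2])),np.sin(np.radians(v[2]))])
    print(v.round(4),"hole",(v[:2]+.115*d).round(4),r.round(1).tolist())
g=np.array([*(v[:2]+.042*d),.21]); print("grasp",g)
rows([(g,v[2]-90)])
# rod foot check
print("rod foot top",ray("top",(188/3.8+230,183/3.8+180),.014))
E
```

```text
[ 0.4556 -0.1507 79.894 ] hole [ 0.4758 -0.0375] [[0.2, 0.4], [0.1, -0.4], [-0.3, 0.2], [0.0, -0.4], [-0.1, 0.1]]
[ 0.4544 -0.1496 79.5199] hole [ 0.4753 -0.0365] [[0.2, -0.2], [-0.2, -0.4], [-0.1, -0.2], [-0.2, 0.7], [0.2, 0.1]]
[ 0.4553 -0.1502 79.8158] hole [ 0.4756 -0.0371] [[0.0, 0.5], [-0.1, -0.2], [-0.5, 0.4], [-0.2, -0.3], [-0.3, 0.2], [0.3, -0.4], [0.0, -0.7], [-0.2, -0.7], [-0.0, 0.4], [0.3, -0.2]]
grasp [ 0.46270434 -0.10890337  0.21      ]
[-3.9, 2.3, 14.2, 0.1, -0.4, -0.1]
rod foot top [ 0.62964002 -0.05677576  0.014     ]
```

Request:
send_rows(plan=[[[-1.1,0.6,3.6,0,-0.1,0],[-1.1,0.6,3.6,0,-0.1,0],[-1.1,0.6,3.6,0,-0.1,0],[-1.0,0.6,3.4,0,-0.1,0],[0,0,0,0,0,0]]])

```text
clock: 7.1
tool_pos: [0.4677, -0.1047, 0.2081]
orientation: [[-0.174, -0.003, 0.985], [-0.985, 0.002, -0.174], [-0.002, -1.0, -0.003]]
force: [-0.3, 0.9, -0.3]
grip_width: 0.0855
```

Request:
send_rows(plan=[[[0,3.5,0,0,0,0],[0,4,0,0,0,0],[0,4,0,0,0,0],[0,2.5,0,0,0,0],[0,0,0,0,0,0]]])

```text
clock: 7.6
tool_pos: [0.4614, -0.1039, 0.0669]
orientation: [[-0.176, -0.008, 0.984], [-0.984, 0.004, -0.176], [-0.003, -1.0, -0.009]]
force: [-1.2, 0.7, 0.2]
grip_width: 0.0854
```

```bash
python3 - <<'E'
from h import *
rows([((.4634,-.1049,.004),-10.2)])
E
```

```text
[0.1, 6.3, 0.3, 0.5, 0.1, -0.2]
```

Request:
send_rows(plan=[[[0,2,0,0,0,0],[0,2,0,0,0,0],[0,1.2,0,0,0,0],[0,0.6,0,0,0,0],[0,0,0,0,0,0]]])

```text
clock: 8.1
tool_pos: [0.465, -0.1056, 0.0133]
orientation: [[-0.176, -0.001, 0.984], [-0.984, 0.0, -0.176], [-0.0, -1.0, -0.001]]
force: [-0.3, 0.2, -0.2]
grip_width: 0.0854
```

```bash
python3 - <<'E'
from h import *
rows([((.4634,-.1049,.004),-10.2)])
E
```

```text
[-0.0, 0.9, -0.2, 0.0, 0.1, -0.0]
```

Request:
send_rows(plan=[[[0,0.4,-0.1,0,0,0],[0,0.4,-0.1,0,0,0],[0,0,0,0,0,0],[0,0,0,0,0,0]]])

```text
clock: 8.5
tool_pos: [0.4631, -0.1053, 0.0055]
orientation: [[-0.176, 0.0, 0.984], [-0.984, -0.0, -0.176], [0.0, -1.0, 0.0]]
force: [-0.2, 0.1, -0.1]
grip_width: 0.0855
```

Request:
send_rows(plan=[[[0,0,0,0,0,0],[0,0,0,0,0,0],[0,0,0,0,0,0],[0,0,0,0,0,0],[0,0,0,0,0,0]]], gripper=-1, grip_force=60)

```text
clock: 9.0
tool_pos: [0.4637, -0.1056, 0.0059]
orientation: [[-0.176, 0.001, 0.984], [-0.984, -0.001, -0.176], [0.0, -1.0, 0.001]]
force: [-0.2, 0.3, 5.0]
grip_width: 0.0487
```

Request:
send_rows(plan=[[[0,0,0,0,0,0],[0,0,0,0,0,0],[0,0,0,0,0,0]]])

```text
clock: 9.3
tool_pos: [0.4637, -0.1056, 0.0059]
orientation: [[-0.176, 0.001, 0.984], [-0.984, -0.001, -0.176], [0.0, -1.0, 0.001]]
force: [0.6, 0.8, 5.5]
grip_width: 0.0488
```

Request:
send_rows(plan=[[[0,-1,0,0,0,0],[0,-2,0,0,0,0],[0,-3,0,0,0,0],[0,-3,0,0,0,0],[0,-3,0,0,0,0]]])

```text
clock: 9.8
tool_pos: [0.462, -0.1047, 0.126]
orientation: [[-0.176, -0.002, 0.984], [-0.984, 0.001, -0.176], [-0.001, -1.0, -0.002]]
force: [0.7, 0.7, -3.3]
grip_width: 0.049
```

Request:
send_rows(plan=[[[0,-3,0,0,0,0],[0,-3,0,0,0,0],[0,-2,0,0,0,0],[0,0,0,0,0,0],[0,0,0,0,0,0]]])

```text
clock: 10.3
tool_pos: [0.4623, -0.1049, 0.2045]
orientation: [[-0.176, -0.001, 0.984], [-0.984, 0.0, -0.176], [-0.0, -1.0, -0.001]]
force: [-1.0, 0.4, -4.4]
grip_width: 0.0485
```

```bash
python3 - <<'E'
from h import *
s=bot.sense();print(np.round(s["ft_torque"],2),s["force"].round(1), s["tool_pos"])
# grasp offset: hole in tool coords at grasp
o=Rd(-10.14);p0=np.array([.4637,-.1056,.0059]);h=o.T@(np.array([.4756,-.0371,0])-p0)
yaw=81.3-79.8-10.14;tgt=np.array([.6348,-.0567,0])-Rd(yaw)@h; print("hole in tool",h,"tgt",tgt,yaw)
rows([((tgt[0],tgt[1],.206),yaw)])
E
```

```text
[-0.04  0.06 -0.01] [-1.   0.4 -4.4] [ 0.46234108 -0.10491829  0.2045116 ]
hole in tool [-0.06952511  0.0059     -0.00034557] tgt [ 0.6246972  -0.12548803  0.0059    ] -8.64
[-0.8, -0.2, 16.3, 0.1, -1.5, -0.0]
```

Request:
send_rows(plan=[[[-0.2,-0.5,3,0,-0.3,0],[-0.2,-0.5,3.5,0,-0.3,0],[-0.2,0,3.5,0,-0.3,0],[-0.1,0,3.5,0,-0.3,0],[-0.1,0,2.8,0,-0.3,0]]])

```text
clock: 10.8
tool_pos: [0.6254, -0.124, 0.2119]
orientation: [[-0.149, -0.004, 0.989], [-0.989, 0.002, -0.149], [-0.001, -1.0, -0.004]]
force: [0.0, -0.5, -3.6]
grip_width: 0.0488
```

Request:
send_rows(plan=[[[0,0,0,0,0,0],[0,0,0,0,0,0],[0,0,0,0,0,0]]])

```text
clock: 11.1
tool_pos: [0.6234, -0.1238, 0.2134]
orientation: [[-0.15, -0.004, 0.989], [-0.989, 0.001, -0.15], [-0.001, -1.0, -0.004]]
force: [-0.1, 0.3, -3.8]
grip_width: 0.0493
```

```bash
python3 - <<'E'
from h import *
import cv2
s=bot.sense();print(s["tool_pos"].round(4),np.round(s["orientation"],3).tolist())
rows([((.6247,-.1255,.21),-8.64)])
im=[bot.snapshot(n)[...,::-1] for n in("scene","top")]
cv2.imwrite("pics/s3.png",im[0]);cv2.imwrite("pics/t3.png",im[1])
a=np.hstack([cv2.resize(im[0][180:320,220:320],None,fx=4,fy=4,interpolation=2),cv2.resize(im[1][150:290,240:340],None,fx=4,fy=4,interpolation=2)])
cv2.imwrite("pics/over.png",a)
E
```

```text
[ 0.6234 -0.1238  0.2134] [[-0.15, -0.004, 0.989], [-0.989, 0.001, -0.15], [-0.001, -1.0, -0.004]]
[0.1, 0.3, 0.2, 0.2, 0.0, -0.0]
```

View pics/over.png

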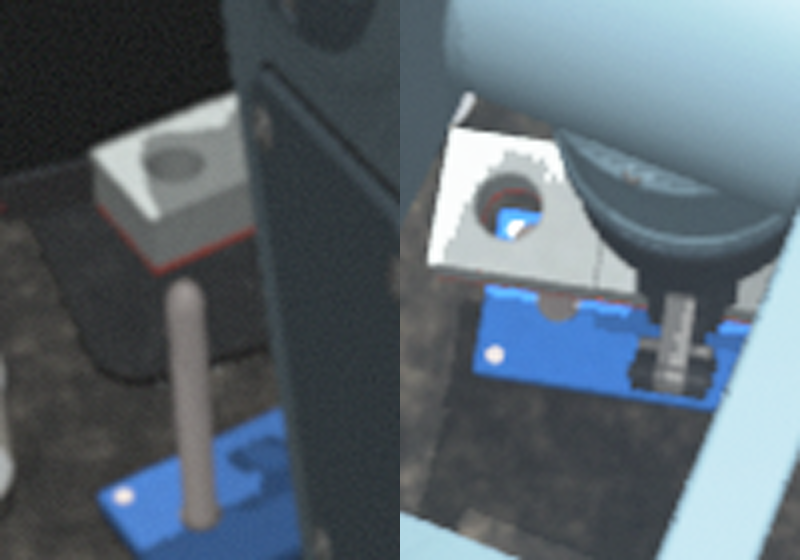

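The block is held level above the rod. The scene crop shows the hole at (173,163) and the rod tip at (185,282). The top crop shows the hole at (508,205). I'll compare the hole against the rod, both measured by camera.

```bash
python3 - <<'E'
from h import *
pad=.2134-.0059
for n,px in(("scene",(173/4+220,163/4+180)),("top",((508-400)/4+240,205/4+150))): print(n,"hole",ray(n,px,pad+.03).round(4))
h=np.array([-.0695,0,-.0003]);s=bot.sense();print("hole by arm",(s["tool_pos"]+np.array(s["orientation"])@h).round(4))
# rod: from initial pics, tip sphere centre z~.158, foot
print("tip scene",ray("scene",(152/4.2+230,104/4.2+230),.158).round(4),"tip top",ray("top",(163/3.8+230,116/3.8+180),.158).round(4))
print("tip scene now",ray("scene",(185/4+220,298/4+180),.158).round(4))
print("corners scene",ray("scene",(92/4+220,154/4+180),pad+.03).round(4),ray("scene",(157/4+220,222/4+180),pad+.03).round(4))
r=Rd(-8.64);print("pred corners",[(s["tool_pos"]+r@np.array([-.0945,0,q])).round(4) for q in(.025,-.025)])
E
```

```text
scene hole [ 0.6326 -0.0532  0.2375]
top hole [ 0.634  -0.0555  0.2375]
hole by arm [ 0.6341 -0.0553  0.2148]
tip scene [ 0.6337 -0.0548  0.158 ] tip top [ 0.6356 -0.057   0.158 ]
tip scene now [ 0.6342 -0.0553  0.158 ]
corners scene [ 0.6593 -0.0322  0.2375] [ 0.6091 -0.0261  0.2375]
pred corners [array([ 0.6629, -0.0344,  0.2147]), array([ 0.6135, -0.0269,  0.2147])]
```

Request:
send_rows(plan=[[[0.15,0,0.15,0.2,0,0],[0,1,0,0,0,0],[0,1,0,0,0,0],[0,0.9,0,0,0,0],[0,0,0,0,0,0]]])

```text
clock: 11.7
tool_pos: [0.625, -0.1255, 0.1836]
orientation: [[-0.15, -0.001, 0.989], [-0.989, 0.001, -0.15], [-0.001, -1.0, -0.001]]
force: [-0.8, 0.8, -4.4]
grip_width: 0.0492
```

Request:
send_rows(plan=[[[0,0,0,0,0,0],[0,0,0,0,0,0]]])

```text
clock: 11.9
tool_pos: [0.6268, -0.1262, 0.1866]
orientation: [[-0.15, 0.004, 0.989], [-0.989, -0.001, -0.15], [0.0, -1.0, 0.004]]
force: [-0.8, -0.5, -3.4]
grip_width: 0.0487
```

```bash
python3 - <<'E'
from h import *
import cv2
s=bot.sense();print(s["tool_pos"].round(4),s["force"].round(1),np.round(s["ft_torque"],2))
rows([((.6249,-.1254,.18),-8.64)])
im=[bot.snapshot(n)[...,::-1] for n in("scene","top")]
a=np.hstack([cv2.resize(im[0][180:320,220:320],None,fx=4,fy=4,interpolation=2),cv2.resize(im[1][150:290,240:340],None,fx=4,fy=4,interpolation=2)])
cv2.imwrite("pics/over2.png",a)
E
```

```text
[ 0.6268 -0.1262  0.1866] [-0.8 -0.5 -3.4] [0.01 0.05 0.04]
[-0.0, 0.7, -0.2, -0.2, 0.0, 0.0]
```

View pics/over2.png

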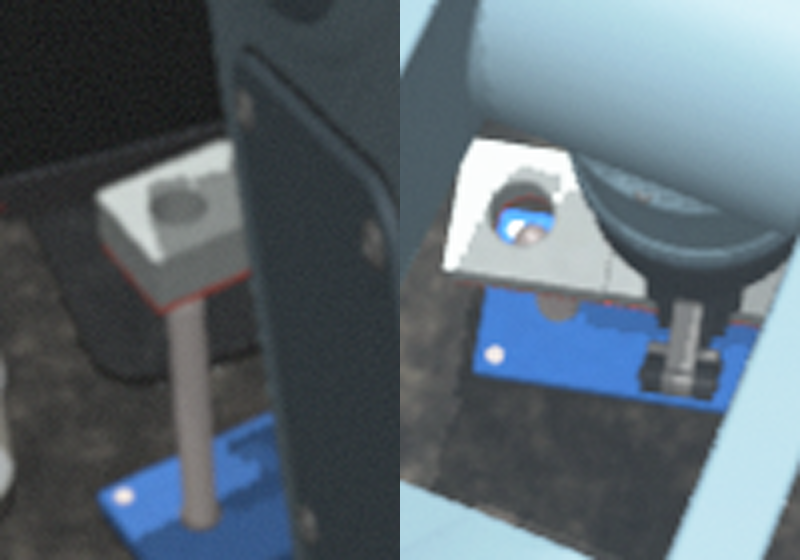

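The top view shows the rod tip through the hole, at (530,235), and the block is level. I'll lower slowly.

Request:
send_rows(plan=[[[0,0,0,0,0,0],[0,0.4,0,0,0,0],[0,0.5,0,0,0,0],[0,0.5,0,0,0,0],[0,0.4,0,0,0,0]]])

```text
clock: 12.5
tool_pos: [0.6262, -0.1259, 0.1674]
orientation: [[-0.15, 0.003, 0.989], [-0.989, -0.0, -0.15], [-0.0, -1.0, 0.003]]
force: [-0.2, 0.3, -3.9]
grip_width: 0.0487
```

Request:
send_rows(plan=[[[0,0.4,0,0,0,0],[0,0.5,0,0,0,0],[0,0.5,0,0,0,0],[0,0.4,0,0,0,0],[0,0,0,0,0,0]]])

```text
clock: 13.0
tool_pos: [0.6261, -0.1259, 0.1493]
orientation: [[-0.15, 0.002, 0.989], [-0.989, 0.0, -0.15], [-0.0, -1.0, 0.002]]
force: [-0.7, -0.6, -4.4]
grip_width: 0.0489
```

```bash
python3 - <<'E'
from h import *
s=bot.sense();print(s["tool_pos"].round(4),s["force"].round(1),np.round(s["ft_torque"],2))
rows([((.6249,-.1254,.15),-8.64)])
E
```

```text
[ 0.6261 -0.1259  0.1493] [-0.7 -0.6 -4.4] [-0.   -0.03 -0.03]
[-0.0, -0.1, -0.1, -0.1, 0.0, -0.0]
```

Request:
send_rows(plan=[[[0,0.8,-0.1,0,0,0],[0,0.8,0,0,0,0],[0,0.8,0,0,0,0],[0,0.8,0,0,0,0],[0,0.8,0,0,0,0]]])

```text
clock: 13.5
tool_pos: [0.6256, -0.1259, 0.1093]
orientation: [[-0.15, 0.003, 0.989], [-0.989, -0.0, -0.15], [-0.0, -1.0, 0.003]]
force: [0.7, 0.5, -3.6]
grip_width: 0.0486
```

Request:
send_rows(plan=[[[0,0.8,0,0,0,0],[0,0.8,0,0,0,0],[0,0.8,0,0,0,0],[0,0.8,0,0,0,0],[0,0.8,0,0,0,0]]])

```text
clock: 14.0
tool_pos: [0.6259, -0.126, 0.0696]
orientation: [[-0.15, 0.004, 0.989], [-0.989, -0.001, -0.15], [0.0, -1.0, 0.004]]
force: [-0.5, 0.2, -4.7]
grip_width: 0.0493
```

```bash
python3 - <<'E'
from h import *
rows([((.6249,-.1254,.0199),-8.64)]); print(bot.sense()["force"].round(1))
E
```

```text
[-0.0, 5.0, -0.1, -0.2, 0.0, 0.0]
[-0.5  0.2 -4.7]
```

Request:
send_rows(plan=[[[0,0.8,-0.1,0,0,0],[0,0.8,0,0,0,0],[0,0.8,0,0,0,0],[0,0.8,0,0,0,0],[0,0.6,0,0,0,0]]])

```text
clock: 14.5
tool_pos: [0.6248, -0.1257, 0.0314]
orientation: [[-0.15, 0.003, 0.989], [-0.989, -0.0, -0.15], [-0.0, -1.0, 0.003]]
force: [0.3, 0.1, -3.4]
grip_width: 0.0487
```

Request:
send_rows(plan=[[[0,0.4,0,0,0,0],[0,0.3,0,0,0,0],[0,0.1,0,0,0,0],[0,0.1,0,0,0,0],[0,0,0,0,0,0]]])

```text
clock: 15.0
tool_pos: [0.6252, -0.1259, 0.0235]
orientation: [[-0.15, 0.004, 0.989], [-0.989, -0.001, -0.15], [0.0, -1.0, 0.004]]
force: [-0.2, -0.7, -4.0]
grip_width: 0.0491
```

Request:
send_rows(plan=[[[0,0.1,0,-0.2,0,0],[0,0.1,0,0,0,0],[0,0,0,0,0,0]]])

```text
clock: 15.3
tool_pos: [0.625, -0.1258, 0.0212]
orientation: [[-0.15, -0.0, 0.989], [-0.989, 0.0, -0.15], [-0.0, -1.0, -0.0]]
force: [0.1, 0.0, -3.8]
grip_width: 0.0489
```

Request:
send_rows(plan=[[[0,0.1,0,0,0,0],[0,0,0,0,0,0]]])

```text
clock: 15.5
tool_pos: [0.625, -0.1257, 0.0201]
orientation: [[-0.15, -0.0, 0.989], [-0.989, 0.0, -0.15], [-0.0, -1.0, -0.0]]
force: [-0.2, -0.3, -4.4]
grip_width: 0.0487
```

Request:
send_rows(plan=[[[0,0.05,0,0,0,0],[0,0.05,0,0,0,0],[0,0,0,0,0,0]]])

```text
clock: 15.8
tool_pos: [0.6251, -0.1258, 0.02]
orientation: [[-0.15, -0.0, 0.989], [-0.989, -0.0, -0.15], [0.0, -1.0, -0.0]]
force: [-4.5, 1.6, 4.7]
grip_width: 0.0485
```

Request:
send_rows(plan=[[[0,0.05,0,0,0,0],[0,0.05,0,0,0,0],[0,0,0,0,0,0]]])

```text
clock: 16.1
tool_pos: [0.6251, -0.1258, 0.0199]
orientation: [[-0.15, -0.0, 0.989], [-0.989, -0.0, -0.15], [0.0, -1.0, -0.0]]
force: [-7.3, 2.7, 11.3]
grip_width: 0.0487
```

The pad is seated: contact came at TCP z = 0.020, against 0.0199 predicted. I'll release and retract.

Request:
send_rows(plan=[[[0,-0.05,0,0,0,0],[0,0,0,0,0,0],[0,0,0,0,0,0],[0,0,0,0,0,0],[0,0,0,0,0,0]]], gripper=0.6)

```text
clock: 16.6
tool_pos: [0.6251, -0.1258, 0.0186]
orientation: [[-0.15, -0.0, 0.989], [-0.989, 0.0, -0.15], [-0.0, -1.0, -0.0]]
force: [0.1, 1.1, -0.2]
grip_width: 0.0685
```

Request:
send_rows(plan=[[[0,-1,0,0,0,0],[0,-2,0,0,0,0],[0,-4,0,0,0,0],[0,-4,0,0,0,0],[0,-4,0,0,0,0]]])

```text
clock: 17.1
tool_pos: [0.6249, -0.1258, 0.171]
orientation: [[-0.15, 0.0, 0.989], [-0.989, -0.0, -0.15], [0.0, -1.0, 0.0]]
force: [0.2, -0.7, 0.3]
grip_width: 0.0685
```

Request:
send_rows(plan=[[[0,-3,0,0,0,0],[0,-2,-3,0,0,0],[0,0,-4,0,0,0],[0,0,-4,0,0,0],[0,0,-4,0,0,0]]])

```text
clock: 17.6
tool_pos: [0.4754, -0.1031, 0.2196]
orientation: [[-0.15, 0.001, 0.989], [-0.989, -0.001, -0.15], [0.0, -1.0, 0.001]]
force: [0.3, -0.9, 1.2]
grip_width: 0.0685
```

Request:
send_rows(plan=[[[0,0,-4,0,0,0],[0,0,-4,0,0,0],[0,0,-3,0,0,0],[0,0,-3,0,0,0],[0,0,0,0,0,0]]])

```text
clock: 18.1
tool_pos: [0.3361, -0.0816, 0.2191]
orientation: [[-0.15, 0.001, 0.989], [-0.989, -0.001, -0.15], [0.001, -1.0, 0.001]]
force: [0.8, 0.9, -0.5]
grip_width: 0.0681
```

```bash
python3 - <<'E'
from h import *
import cv2
s=bot.sense();print(s["tool_pos"].round(3),s["clock"])
im=[bot.snapshot(n)[...,::-1] for n in("scene","top")]
cv2.imwrite("pics/s4.png",im[0]);cv2.imwrite("pics/t4.png",im[1])
a=np.hstack([cv2.resize(im[0][220:350,210:410],None,fx=2,fy=2,interpolation=2),cv2.resize(im[1][140:290,220:440],(400,273),interpolation=2)[:260]])
b=np.hstack([cv2.resize(im[0][230:330,240:340],None,fx=3.4,fy=3.4,interpolation=2)[:330],cv2.resize(im[1][190:270,250:360],None,fx=4,fy=4,interpolation=2)[:330]])
b=cv2.copyMakeBorder(b,0,0,0,max(0,800-b.shape[1]),0) if 0 else b
w=max(a.shape[1],b.shape[1]); pad=lambda i:np.pad(i,((0,0),(0,w-i.shape[1]),(0,0)))
h=min(340,320); 
cv2.imwrite("pics/done.png",np.vstack([pad(a),pad(np.hstack([cv2.resize(im[0][230:330,240:340],(320,320),interpolation=2),cv2.resize(im[1][190:270,250:360],(440,320),interpolation=2)]))]))
E
```

```text
[ 0.336 -0.082  0.219] 18.1Traceback (most recent call last):
  File "<stdin>", line 7, in <module>
    return _nx.concatenate(arrs, 1, dtype=dtype, casting=casting)
           ~~~~~~~~~~~~~~~^^^^^^^^^^^^^^^^^^^^^^^^^^^^^^^^^^^^^^^
ValueError: all the input array dimensions except for the concatenation axis must match exactly, but along dimension 0, the array at index 0 has size 330 and the array at index 1 has size 320
```

```bash
python3 - <<'E'
import cv2,numpy as np
s,t=cv2.imread("pics/s4.png"),cv2.imread("pics/t4.png")
cv2.imwrite("pics/done.png",np.hstack([cv2.resize(s[225:355,220:350],None,fx=3,fy=3,interpolation=2),cv2.resize(t[150:280,240:376],None,fx=3,fy=3,interpolation=2)]))
E
```

```text
(no output)
```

View pics/done.png

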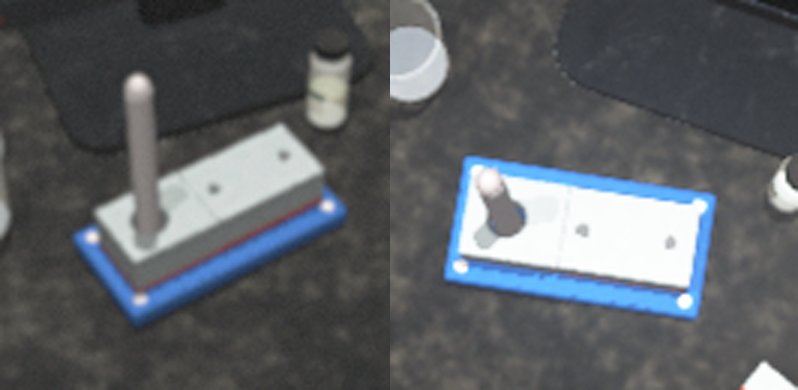

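The block sits flat along the base with the rod through its hole. The vial and beaker look undisturbed. I'll check the bystanders numerically against the first picture, then hand in.

```bash
python3 - <<'E'
import cv2,numpy as np
from station import bot
a,b=cv2.imread("pics/top0.png"),cv2.imread("pics/t4.png")
for n,(x,y,w,h) in dict(timer=(385,232,50,50),vial=(358,195,35,32),beaker=(220,140,45,50),lookalike=(350,265,35,35)).items():
    print(n,np.abs(a[y:y+h,x:x+w].astype(int)-b[y:y+h,x:x+w]).mean().round(1), np.round(cv2.phaseCorrelate(*(np.float64(i[y:y+h,x:x+w,1]) for i in(a,b)))[0],2))
print(bot.sense()["clock"],bot.sense()["force"].round(1)); print(bot.hand_in())
E
```

```text
timer 2.7 [-0.   -0.02]
vial 2.9 [ 0.07 -0.06]
beaker 3.7 [0.48 0.04]
lookalike 4.4 [-0.08 -0.03]
18.2 [-0.5  0.4  1.3]
the job is handed in; nothing more can be done
None
```

The block is ballasting the stand, and I handed the job in at about 18 s of the 64 s allowed.

- **Tipping:** I pushed the standing 140 mm block on its bare face at 85 mm up, and it fell flat on its red pad.
- **Placing:** I gripped it across its 50 mm width near the plain end and threaded the hole over the rod. I then lowered it level until it touched the base. Contact came at tool height 0.020 m, against 0.0199 m predicted. The vertical force was about 11 N just before I released it and pulled the arm clear.

**Last checks:**
- The final pictures from both cameras show the pad flat on the blue base, the block lying along it and the rod through the hole.
- Between the first and last top views, the timer, vial and look-alike block shifted less than 0.1 px. The beaker showed 0.5 px, which I put down to noise because the arm never went near it.
- No check failed. During seating there was also a sideways force of about 8 N, probably light contact with the rod or friction; it was gone after release.

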